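Draw a checking fixture's carriage out to its loading position

ROBOT

A 7-joint arm with a two-finger parallel gripper is mounted at the origin on a cart in front of the work surface, level with it; the furniture and walls round the work are solid. World frame = base frame: x ahead of the robot, y to its left, z up, the work surface at z = 0. Lengths are in m, angles in rad, forces in N, time in s.
With the tool pointing down it reaches from about 0.4 to 0.85 m from the base axis. Payload 4.5 kg.
Tool frame: the origin (TCP) lies at the very end of the fingers, on their centre line; the grasp point (between the pads) lies 19 mm behind it (r.pinch_z is the distance from the TCP to the grasp point, in m); z points along the fingers, y is the line along which they close (so a half turn about z gives the same grasp; the last joint's range is limited). The gripper opens to 88 mm and grips with 3 to 60 N. Pads are 18 mm wide; open, the fingers measure 123 mm over their backs; the gripper's body (75 mm by 187 mm) begins 45 mm behind the grasp point.
Start: joints at [-1.198, 0.689, -0.195, 1.565, 0.157, 0.902, -0.215], TCP at [0.208, 0.59, 0.239] pointing down, gripper open.
Joint ranges: [-3.01, 3.01], [-0.46, 2.08], [-1.47, 1.51], [0.13, 2.56], [-1, 4.14], [0.04, 2.09], [-2.66, 2.66]. Speed limits (rad/s): [2.57, 2.57, 3.14, 3.14, 3.14, 3.14, 3.14].

INTERFACE

Orientations are given as a unit quaternion [x, y, z, w].
In Python, from plant import r, cams gives the robot as it stands.
- The arm moves only by the shell command python3 -m pendant 'ROWS' [FORCE]. ROWS is JSON, a list of rows, each a list of 3 entries, a list of its own where there are three numbers: the closure, from -1 (fully open) to 1 (shut), then the shift along the tool's x, y, z in mm, then the turn, a rotation vector about the tool's x, y, z in degrees. A call has 1 to 8 rows; each row shifts and turns the commanded pose from where the row before left it, along the tool's axes as they then stand; what a row does not reach is not made up. A row lasts 1/8 s, in which the tool goes at most 62.5 mm and 10.7 degrees, less where a joint would pass 70% of its speed; a pose out of reach is approached as far as the arm can. A call with a gripper value outside its range is refused whole. The fingers move at their own pace and stop on an object; FORCE is the grip in N (left out, the last holds). Time passes only in rows, so rows that do not move let the fingers close. It gives the time, the measured TCP pose, the force, the opening and the grip force at its end, in the units of the state.
- r.get_state(): the state, without advancing time (a new reading comes with each control period).
- cams.snapshot(name): name is "side" or "top"; returns a dict with "img" (480x640x3 uint8, red, green, blue), "camera_matrix" (3x3 intrinsics, pixels), "camera_from_world" (4x4, takes a point from world to camera coordinates). Camera axes: x right, y up, looking along -z (the intrinsics and any distortion apply to the point x, -y, -z); pixel columns grow to the right and rows downward; lengths in m; the calibration is good to about 2 mm. A picture is of the moment at which its call begins. There is no depth.
- r.finish_job(): hands the job in; it is judged then, once.
The state is a dict: "clock": time; "q": joint angles; "qd": joint speeds; "joint_torque": joint torques, N m; "tool_pos": TCP position; "eef_rot": TCP orientation; "contact_force": force on the tool from outside, world axes, zero at the start; "moment": the same for the moment, N m; "opening": opening from 0.0 (shut) to 1.0 (fully open); "finger_force": force on a finger pad.
Only numpy, scipy, OpenCV 4.12 (cv2) and the standard library are available. Lean on these libraries where they do the work, as an engineer would, in place of code of your own. Each camera call takes 0.05 s, during which the arm holds its last target. There are 200 camera calls.

TASK

The flange under the dial gauge has been measured: bring it out for unloading. Push the swing latch outward to free the carriage, hook a fingertip behind the carriage's upturned lip and draw the carriage out along its rails to the front stop, then push the latch back in until its pin is fully home in the other notch. Only push and pull, gently: grip and lift nothing, do not touch the flange or the gauge, leave the flange seated in its nest, and leave the things around where they are.

Things in the scene. Friction and masses are not known exactly. Their poses are not given: they have to be found in the camera images.
- fixture: checking fixture standing fixed on the bench: green base 395 x 120 x 18 mm, two guide shafts, a shaft block at each end (tops 48 mm above the bench). Origin on the bench; +x runs along the rails to the rear (to the gauge's column), +y to the latch's side (the left, seen from the robot), z up; the base reaches from x = -185 mm (front) to +210 mm
- carriage (a joint): travel of the carriage in m: 0 home under the gauge, 0.120 out at the front stop; it slides towards the fixture's -x. About 3 N of friction; it stays where it is left and is held while the latch pin sits in one of the two notches in its left edge (5 mm of play each way). The notch for the loading position faces the pin at 0.120
- lip (a point): upturned lip across the carriage's front end, 80 mm wide (along the fixture's y), 8 mm thick, rising from the plate's top (52 mm above the bench) to 82 mm. Origin in the middle of its rear face, half-way up (67 mm above the bench); axes as the fixture's. The plate behind it is clear for 90 mm, up to the nest's front dowel; pull on the rear face towards -x
- latch (a joint): angle of the swing latch in rad: 0 closed (arm along the fixture's +x, pin in the notch), 0.75 fully open, swinging outward to the fixture's +y (counter-clockwise seen from above). From 0.2 up the pin clears the carriage. It stays where it is left; about 1 N at the knob moves it. It closes fully only when a notch stands at the pin
- latch_pivot (a point): the latch's vertical pivot axis on the fixture's left side, at the height of the knob's middle (77 mm above the bench)
- latch_knob (a point): upright black knob at the latch's end, 18 mm across, 30 mm high (62 to 92 mm above the bench), 85 mm from the pivot. Origin at its middle; axes turn with the latch: x away from the pivot, y the opening direction. Closed, its axis is 20 mm outside the carriage's notched edge, 84 mm left of the rails' centre line; a finger can stand on either side (inboard, above the plate)
- flange: the measured steel flange standing in the nest on the carriage: foot 64 mm across and 15 mm high, boss 36 mm across, 35 mm high in all. Origin at the centre of its underside; it rides with the carriage
- nest (a point): centre of the flange's nest (three dowels, 10 mm high) on the carriage's flat aluminium plate, whose top lies 52 mm above the bench; 133 mm behind the lip's rear face. The plate is 175 mm long and 96 mm wide, with the notched steel strip along its left edge 112 mm
- dial_gauge: dial gauge on a column at the fixture's rear; origin is the fixture's origin. Column 20 mm thick at x = +185 mm, 195 mm high; the dial, 58 mm across, hangs at x = +91 to +117 mm, y = 0, 120 to 178 mm above the bench, its plunger ends 4 mm above the flange
- flange_next: bystander: another flange like it, loose on the bench; origin at the centre of its underside
- calliper: bystander: sliding calliper lying on the bench, 51 x 200 x 8 mm; origin at the centre of its underside
- v_block: bystander: steel V block 50 x 60 x 40 mm, loose on the bench; origin at the centre of its underside
Mind the look-alikes: they are no part of the job. Leave any blue or turquoise look-alike of the flange alone.

How it is judged:
On the way, in this order (a step that is already met when the one before it is completed fails the run):
1. the latch is swung out, its pin clear of the notch, with the carriage still home (value of joint latch above 0.25 rad and value of joint carriage below 0.02 m), for 0.1 s.
2. the carriage is on its way out with the fingers bearing on its lip (value of joint carriage between 0.03 and 0.108 m and contact force between the fingers and carriage_c7 above 0.3 N), for 0.1 s.
3. the carriage is out at its front stop while the latch is still open (value of joint carriage above 0.113 m and value of joint latch above 0.15 rad), for 0.1 s.
At the end, for the whole second after the job is handed in: The carriage is out within 8 mm of its front stop, the latch is closed to within 0.06 rad with its pin in the notch, and the flange sits at rest in its nest, within 5 mm of the middle and upright within 0.06 rad (value of joint carriage above 0.112 m and value of joint latch below 0.06 rad and distance between flange and nest below 0.005 m and angle between flange's own z axis and vertical below 0.06 rad and linear speed of flange below 0.01 m/s); the robot touches nothing.
It fails at once if the flange is touched by the robot (contact force between any of the fingers, the arm and flange above 1 N).
It fails at once if the flange is lifted, tipped or shifted out of its nest (distance between flange and nest above 0.008 m or angle between flange's own z axis and vertical above 0.15 rad).
It fails at once if the dial gauge is knocked (contact force between any of the fingers, the arm and dial_gauge above 2 N).
It fails at once if the lip or the latch knob is gripped or forced (over 40 N) (contact force between the fingers and carriage above 40 N or contact force between the fingers and latch above 40 N).
It fails at once if a thing lying around is moved by more than 15 mm (distance of any of flange_next, calliper, v_block from where it was at the start of the episode above 0.015 m).
It also fails if it takes over 64 s, if anything falls off the work surface, if the arm or the gripper's body presses on something with over 40 N, if the wrist force passes 120 N, or if a joint passes its speed limit or range.

## Working session

There is one attempt and no reset: what is moved stays moved. The work goes in short steps, Python scripts to look and compute and a shell command to move; the robot and the scene stay as the last step left them, time stands still between calls to the robot, and variables do not carry over. Pictures are saved under pics/ and viewed, at most 10 in all, crops included, and the job is handed in when it is done.

```bash
mkdir -p pics; ls; python3 - <<'E'
from plant import r,cams
import cv2
for n in("side","top"):
    s=cams.snapshot(n); cv2.imwrite(f"pics/{n}0.png",s["img"][:,:,::-1])
    print(n,s["camera_matrix"],s["camera_from_world"])
s=r.get_state();print(s)
E
```

```text
pics
side [[483.05083425   0.         318.35889817]
 [  0.         483.05083425 232.11024513]
 [  0.           0.           1.        ]] [[ 9.22745412e-01 -3.85409491e-01 -6.55407378e-04 -5.15236715e-01]
 [ 2.40200825e-01  5.73756025e-01  7.83011869e-01 -2.89093996e-01]
 [-3.01404162e-01 -7.22678039e-01  6.22006418e-01 -7.69799724e-01]
 [ 0.00000000e+00  0.00000000e+00  0.00000000e+00  1.00000000e+00]]
top [[517.18048516   0.         328.83322483]
 [  0.         517.18048516 240.0672124 ]
 [  0.           0.           1.        ]] [[ 0.02439081 -0.99947861  0.02115627  0.13158586]
 [ 0.99882487  0.0252505   0.04136782 -0.60005767]
 [-0.04188045  0.02012241  0.99891997 -1.27019227]
 [ 0.          0.          0.          1.        ]]
{'clock': 0.1, 'q': array([-1.19819328,  0.68987687, -0.19453543,  1.5662008 ,  0.15728576,
        0.90248727, -0.21513074]), 'qd': array([ 0.00235583, -0.00170203,  0.00096919, -0.00270323, -0.00236826,
        0.0022535 ,  0.00061401]), 'joint_torque': array([-3.04356246e-03, -5.28496742e+01, -1.27155181e+00, -1.53837007e+01,
       -5.25446318e-02,  1.95794470e-03,  4.58027625e-05]), 'tool_pos': array([0.2075717 , 0.58894853, 0.23801557]), 'eef_rot': array([ 1.68570852e-01,  9.85689222e-01, -7.86596686e-04, -8.68532469e-05]), 'contact_force': array([0.78301844, 0.1701006 , 0.33805381]), 'moment': array([ 0.01146752, -0.03600771,  0.00814867]), 'finger_force': 0.0, 'opening': 0.9990899233957815}
```

View pics/side0.png

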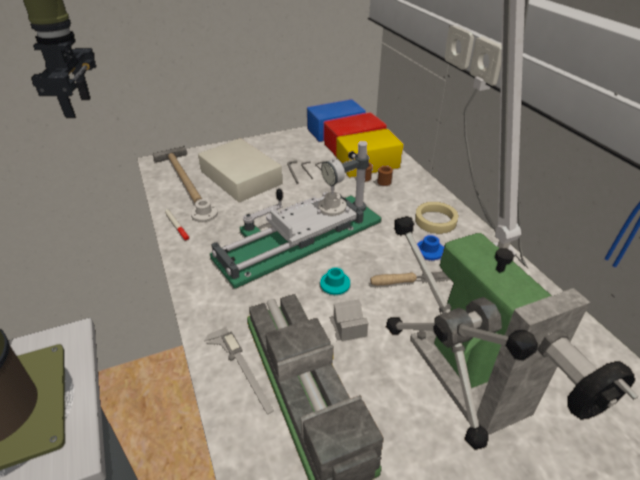

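View pics/top0.png

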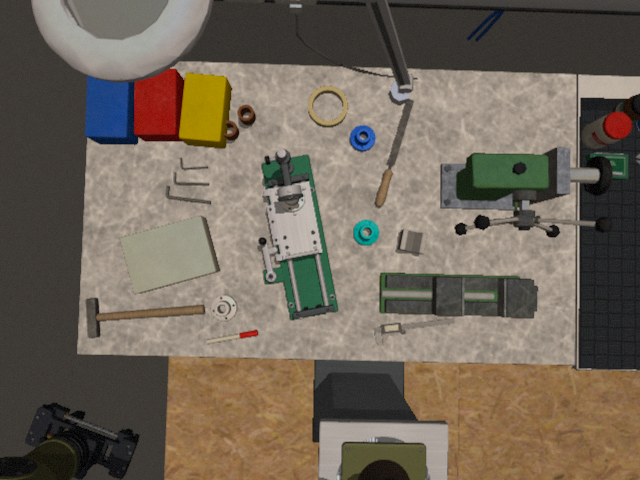

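```bash
cat > h.py <<'E'
import numpy as np, cv2
from plant import r,cams
def proj(s,P):
    T=s["camera_from_world"];P=np.atleast_2d(P);c=P@T[:3,:3].T+T[:3,3]
    u=np.c_[c[:,0],-c[:,1],-c[:,2]]@s["camera_matrix"].T
    return u[:,:2]/u[:,2:]
def ray(s,uv):
    T=s["camera_from_world"];d=np.linalg.inv(s["camera_matrix"])@np.array([*uv,1.])
    d=T[:3,:3].T@(d*[1,-1,-1]);return -T[:3,:3].T@T[:3,3],d/np.linalg.norm(d)
def onz(s,uv,z):
    o,d=ray(s,uv);return o+d*(z-o[2])/d[2]
def tri(rs):
    A=0;b=0
    for o,d in rs:
        M=np.eye(3)-np.outer(d,d);A=A+M;b=b+M@o
    return np.linalg.solve(A,b)
def crop(s,x,y,w,h,k,f):
    cv2.imwrite(f,cv2.resize(s["img"][y:y+h,x:x+w,::-1],None,fx=k,fy=k,interpolation=cv2.INTER_CUBIC))
E
python3 - <<'E'
from h import *
crop(cams.snapshot("top"),240,140,120,190,3,"pics/t1.png")
crop(cams.snapshot("side"),200,140,190,140,4,"pics/s1.png")
E
```

```text
(no output)
```

View pics/t1.png

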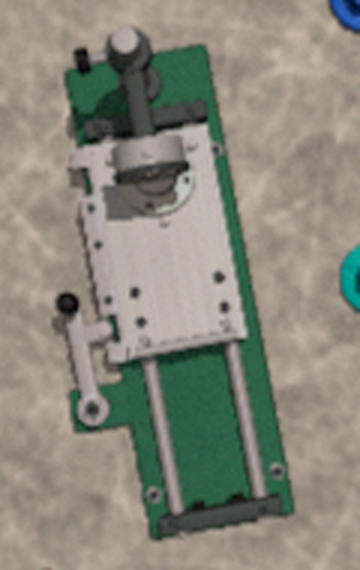

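View pics/s1.png

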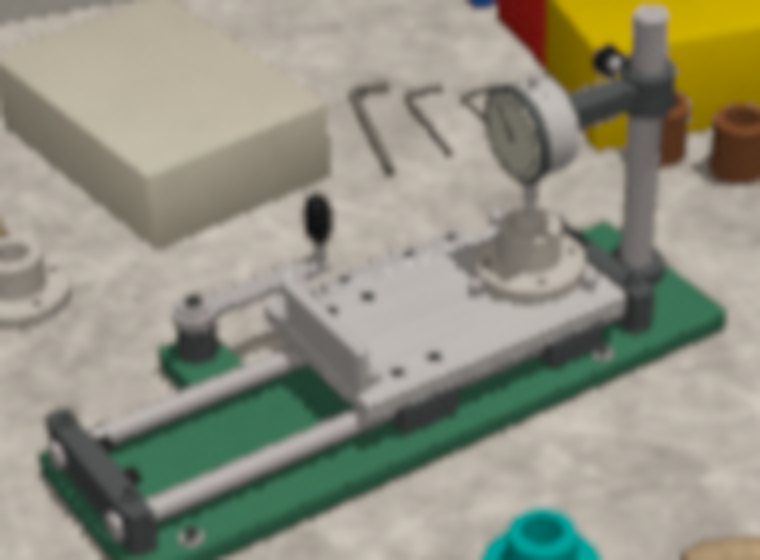

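```bash
python3 - <<'E'
from h import *
from scipy.optimize import least_squares
S={n:cams.snapshot(n) for n in("top","side")}
t=lambda u,v:((u+.5)/3-.5+240,(v+.5)/3-.5+140)
s=lambda u,v:((u+.5)/4-.5+200,(v+.5)/4-.5+140)
z=.018
C=[("top",t(152,538),(-.185,.06,z)),("top",t(294,513),(-.185,-.06,z)),("top",t(207,45),(.21,-.06,z)),("top",t(66,72),(.21,.06,z)),
("side",s(42,460),(-.185,.06,z)),("side",s(722,316),(.21,-.06,z)),("side",s(605,225),(.21,.06,z))]
W=lambda p,P:np.array([p[0]+np.cos(p[2])*P[0]-np.sin(p[2])*P[1],p[1]+np.sin(p[2])*P[0]+np.cos(p[2])*P[1],P[2]])
f=lambda p:np.concatenate([proj(S[n],W(p,P))[0]-uv for n,uv,P in C])
R=least_squares(f,[.6,.2,.15]);p=R.x;print(p,np.degrees(p[2]),R.fun.round(1))
def toF(w):
    c,sn=np.cos(p[2]),np.sin(p[2]);d=w-np.r_[p[:2],0];return np.r_[c*d[0]+sn*d[1],-sn*d[0]+c*d[1],d[2]]
for nm,a,b in [("knobtop",t(68,299),s(319,200)),("pivot top",t(93,408),s(193,300)),("lip R top",t(243,338),s(366,356)),("lip L top",t(117,358),s(284,276))]:
    w=tri([ray(S["top"],a),ray(S["side"],b)]);print(nm,w.round(4),toF(w).round(4))
print([toF(onz(S["top"],t(*q),.082)).round(4) for q in((243,338),(117,358))],toF(onz(S["top"],t(68,301),.092)).round(4),toF(onz(S["top"],t(93,408),.07)).round(4))
E
```

```text
[0.59013855 0.21527016 0.21502581] 12.320071140930358 [ 0.6  1.8  1.4  0.7  0.1 -0.5 -0.6 -0.6 -2.3 -1.7  2.5 -1.1  0.6 -1.6]
knobtop [0.5895 0.3025 0.0914] [0.018  0.0854 0.0914]
pivot top [0.5055 0.2838 0.0567] [-0.0681  0.085   0.0567]
lip R top [0.5652 0.166  0.0834] [-0.0348 -0.0428  0.0834]
lip L top [0.5495 0.2634 0.0744] [-0.0294  0.0557  0.0744]
[array([-0.0355, -0.0424,  0.082 ]), array([-0.0323,  0.0567,  0.082 ])] [0.0179 0.0848 0.092 ] [-0.067   0.0833  0.07  ]
```

```bash
cat >> h.py <<'E'
FP=np.array([.5901,.2153,.2150])
def fx():
    s=r.get_state();c,n=np.cos(FP[2]),np.sin(FP[2]);M=np.array([[c,n,0],[-n,c,0],[0,0,1]])
    from scipy.spatial.transform import Rotation as Ro
    R=M@Ro.from_quat(s["eef_rot"]).as_matrix()
    print(round(s["clock"],2),"tcp fixture mm",(1e3*M@(s["tool_pos"]-np.r_[FP[:2],0])).round(1),"F",(M@s["contact_force"]).round(1),"toolx",R[:,0].round(3),"z",R[:,2].round(3),"open",round(s["opening"],3))
E
python3 -m pendant '[[1,[0,0,0],[0,0,-8]],[1,[0,0,0],[0,0,-8]],[1,[0,0,0],[0,0,-8]],[1,[0,0,0],[0,0,-7.7]]]' 5
python3 -m pendant '[[1,[-18,-25,0],[0,0,0]],[1,[-20,-27,0],[0,0,0]],[1,[-20,-27,0],[0,0,0]],[1,[-20,-27,0],[0,0,0]],[1,[-20,-27,0],[0,0,0]],[1,[-20,-27,0],[0,0,0]],[1,[-20,-27,0],[0,0,0]],[1,[-20,-27,0],[0,0,0]]]'
python3 -c "from h import *;fx()"
```

```text
clock: 0.8
tool_pos: [0.2078, 0.5894, 0.2386]
eef_rot: [-0.109, 0.994, -0.0, -0.0]
contact_force: [0.1, -0.6, -1.0]
opening: 0.569
finger_force: 0.0
clock: 1.8
tool_pos: [0.4085, 0.4132, 0.2387]
eef_rot: [-0.107, 0.994, 0.0, 0.0]
contact_force: [0.1, 0.3, 0.5]
opening: 0.004
finger_force: 0.0
1.8 tcp fixture mm [-135.2  232.1  238.7] F [0.2 0.3 0.5] toolx [-1.     0.001 -0.   ] z [ 0.  0. -1.] open 0.004
```

```bash
python3 -m pendant '[[1,[-20,-25,10],[0,0,0]],[1,[-22,-28,15],[0,0,0]],[1,[-22,-28,15],[0,0,0]],[1,[-22,-28,15],[0,0,0]],[1,[-22,-28,15],[0,0,0]],[1,[-22,-28,10],[0,0,0]],[1,[-19,-22,8],[0,0,0]],[1,[0,0,0],[0,0,0]]]'
python3 - <<'E'
from h import *
fx()
a=cams.snapshot("top")["img"][170:320,230:350];b=cams.snapshot("side")["img"][150:300,210:370]
cv2.imwrite("pics/c2.png",np.hstack([cv2.resize(i,None,fx=2.8,fy=2.8,interpolation=2)for i in(a,b)])[:,:,::-1])
E
```

```text
clock: 2.8
tool_pos: [0.5947, 0.2599, 0.1497]
eef_rot: [-0.105, 0.995, -0.001, -0.0]
contact_force: [0.2, -0.3, -0.4]
opening: 0.005
finger_force: 0.0
2.8 tcp fixture mm [ 14.   42.6 149.7] F [ 0.1 -0.3 -0.4] toolx [-1.     0.006  0.001] z [-0.001 -0.002 -1.   ] open 0.005
```

View pics/c2.png

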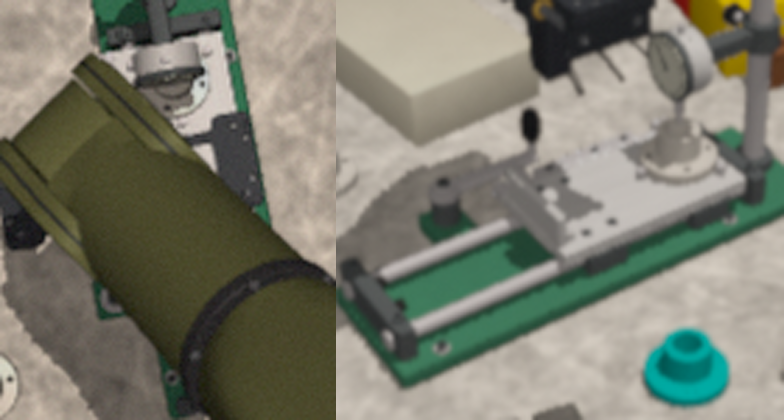

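```bash
python3 - <<'E'
from h import *
s=cams.snapshot("side");q=r.get_state()["tool_pos"]
print(proj(s,[q,q+[0,0,.06]]))
i=s["img"][60:300,180:420];cv2.imwrite("pics/c3.png",cv2.resize(i,None,fx=2.5,fy=2.5,interpolation=2)[:,:,::-1])
E
```

```text
[[285.44563879 175.19883402]
 [284.2084146  150.58190466]]
```

View pics/c3.png

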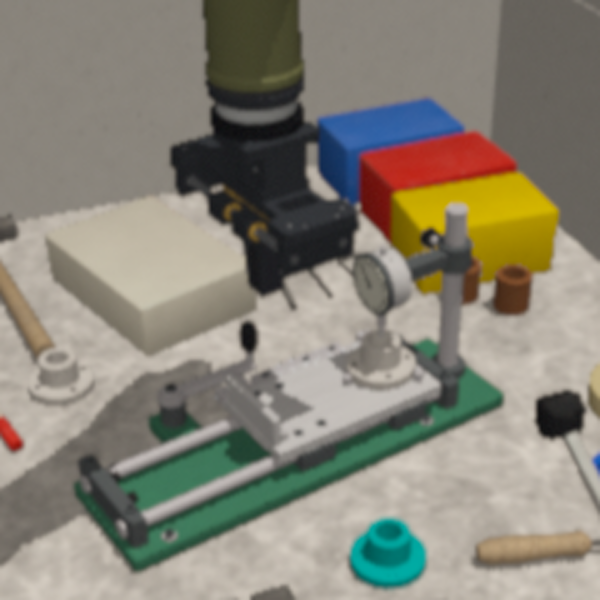

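```bash
python3 -m pendant '[[1,[1,0,15],[0,0,0]],[1,[1,0,20],[0,0,0]],[1,[0,0,20],[0,0,0]],[1,[0,0,15],[0,0,0]],[1,[0,0,10],[0,0,0]],[1,[0,0,0],[0,0,0]]]'
python3 -m pendant '[[1,[0,4,0],[0,0,0]],[1,[0,5,0],[0,0,0]],[1,[0,4,0],[0,0,0]],[1,[0,4,0],[0,0,0]],[1,[0,4,0],[0,0,0]],[1,[0,4,0],[0,0,0]]]'
python3 -c "from h import *;fx()"
```

```text
clock: 3.7
tool_pos: [0.5907, 0.2625, 0.0699]
eef_rot: [-0.107, 0.994, -0.0, -0.001]
contact_force: [-0.2, 0.2, 0.1]
opening: 0.006
finger_force: 0.0
clock: 4.45
tool_pos: [0.5861, 0.2869, 0.0708]
eef_rot: [-0.107, 0.994, -0.0, 0.0]
contact_force: [0.5, -1.3, 0.9]
opening: 0.005
finger_force: 0.5
4.45 tcp fixture mm [11.3 70.8 70.8] F [ 0.2 -1.3  0.9] toolx [-1.     0.001 -0.   ] z [ 0. -0. -1.] open 0.005
```

```bash
python3 -m pendant '[[1,[0,4,0],[0,0,0]],[1,[0,4,0],[0,0,0]],[1,[0,4,0],[0,0,0]],[1,[0,4,0],[0,0,0]],[1,[0,4,0],[0,0,0]],[1,[0,4,0],[0,0,0]],[1,[0,4,0],[0,0,0]],[1,[0,0,0],[0,0,0]]]'
python3 -m pendant '[[1,[0,-10,0],[0,0,0]],[1,[0,-20,-10],[0,0,0]],[1,[0,-10,-20],[0,0,0]],[1,[10,-20,-10],[0,0,0]],[1,[10,-20,0],[0,0,0]],[1,[10,-18,0],[0,0,0]],[1,[0,0,0],[0,0,0]]]'
python3 - <<'E'
from h import *
fx()
s=cams.snapshot("side")
i=s["img"][130:290,210:390];cv2.imwrite("pics/c4.png",cv2.resize(i,None,fx=3.5,fy=3.5,interpolation=2)[:,:,::-1])
E
```

```text
clock: 5.45
tool_pos: [0.5797, 0.3152, 0.0707]
eef_rot: [-0.107, 0.994, 0.0, 0.0]
contact_force: [0.5, 0.1, 0.1]
opening: 0.004
finger_force: 0.0
clock: 6.32
tool_pos: [0.5721, 0.2096, 0.1121]
eef_rot: [-0.105, 0.994, -0.001, 0.001]
contact_force: [1.0, 0.7, 0.2]
opening: 0.001
finger_force: 0.0
6.33 tcp fixture mm [-18.8  -1.8 112.1] F [1.2 0.4 0.2] toolx [-1.     0.004 -0.001] z [ 0.001 -0.001 -1.   ] open 0.001
```

View pics/c4.png

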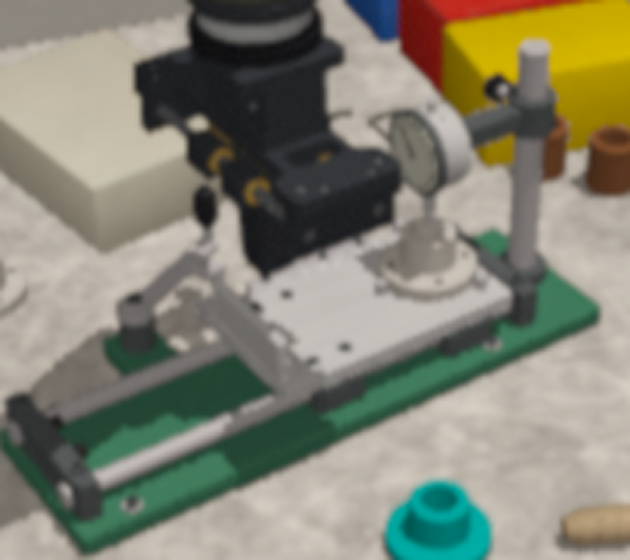

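```bash
python3 -m pendant '[[1,[-10,0,0],[0,0,0]],[1,[0,0,15],[0,0,0]],[1,[0,0,20],[0,0,0]],[1,[0,0,13],[0,0,0]],[1,[0,0,0],[0,0,0]]]'
python3 -m pendant '[[1,[4,0,0],[0,0,0]],[1,[4,0,0],[0,0,0]],[1,[4,0,0],[0,0,0]],[1,[4,0,0],[0,0,0]],[1,[4,0,0],[0,0,0]],[1,[4,0,0],[0,0,0]]]'
python3 -c "from h import *;fx()"
```

```text
clock: 7.0
tool_pos: [0.5798, 0.214, 0.0608]
eef_rot: [-0.107, 0.994, -0.001, -0.002]
contact_force: [-0.1, 0.1, 0.8]
opening: 0.005
finger_force: 0.0
clock: 7.75
tool_pos: [0.5579, 0.2095, 0.0632]
eef_rot: [-0.107, 0.994, 0.0, 0.001]
contact_force: [2.3, 0.2, 2.0]
opening: 0.005
finger_force: 1.3
7.75 tcp fixture mm [-32.7   1.2  63.2] F [ 2.3 -0.3  2. ] toolx [-1.     0.001 -0.001] z [ 0.001  0.    -1.   ] open 0.005
```

```bash
python3 -m pendant '[[1,[5,0,0],[0,0,0]],[1,[6,0,0],[0,0,0]],[1,[6,0,0],[0,0,0]],[1,[6,0,0],[0,0,0]],[1,[6,0,0],[0,0,0]],[1,[6,0,0],[0,0,0]],[1,[6,0,0],[0,0,0]],[1,[6,0,0],[0,0,0]]]'
python3 -m pendant '[[1,[6,0,0],[0,0,0]],[1,[6,0,0],[0,0,0]],[1,[5,0,0],[0,0,0]],[1,[5,0,0],[0,0,0]],[1,[4,0,0],[0,0,0]],[1,[3,0,0],[0,0,0]],[1,[3,0,0],[0,0,0]],[1,[2,0,0],[0,0,0]]]'
python3 -c "from h import *;fx()"
```

```text
clock: 8.75
tool_pos: [0.5113, 0.1993, 0.0627]
eef_rot: [-0.107, 0.994, 0.0, -0.0]
contact_force: [2.8, 0.2, 2.1]
opening: 0.006
finger_force: 1.4
clock: 9.75
tool_pos: [0.4783, 0.1921, 0.0627]
eef_rot: [-0.107, 0.994, 0.0, -0.0]
contact_force: [1.8, 1.5, -0.0]
opening: 0.006
finger_force: 1.3
9.75 tcp fixture mm [-114.2    1.1   62.7] F [ 2.1  1.1 -0. ] toolx [-1.  0.  0.] z [-0.  0. -1.] open 0.006
```

```bash
python3 -m pendant '[[1,[3,0,0],[0,0,0]],[1,[3,0,0],[0,0,0]],[1,[3,0,0],[0,0,0]],[1,[3,0,0],[0,0,0]],[1,[3,0,0],[0,0,0]],[1,[2,0,0],[0,0,0]],[1,[2,0,0],[0,0,0]],[1,[2,0,0],[0,0,0]]]'
python3 -m pendant '[[1,[1,0,0],[0,0,0]],[1,[1,0,0],[0,0,0]],[1,[1,0,0],[0,0,0]],[1,[1,0,0],[0,0,0]]]'
python3 -c "from h import *;fx()"
```

```text
clock: 10.75
tool_pos: [0.4579, 0.1876, 0.0627]
eef_rot: [-0.107, 0.994, 0.0, 0.0]
contact_force: [2.1, 0.7, -0.5]
opening: 0.01
finger_force: 1.3
clock: 11.25
tool_pos: [0.4559, 0.1872, 0.0628]
eef_rot: [-0.107, 0.994, 0.001, 0.002]
contact_force: [6.6, 1.3, -4.6]
opening: 0.006
finger_force: 3.7
11.25 tcp fixture mm [-137.1    1.2   62.8] F [ 6.7 -0.1 -4.6] toolx [-1.     0.001 -0.003] z [ 0.003  0.001 -1.   ] open 0.006
```

```bash
python3 -m pendant '[[1,[1,0,0],[0,0,0]],[1,[1,0,0],[0,0,0]],[1,[0,0,0],[0,0,0]]]'
python3 -c "from h import *;fx()"
```

```text
clock: 11.62
tool_pos: [0.4559, 0.1872, 0.0628]
eef_rot: [-0.106, 0.994, 0.001, 0.003]
contact_force: [9.6, 1.1, -6.9]
opening: 0.007
finger_force: 4.9
11.62 tcp fixture mm [-137.1    1.2   62.8] F [ 9.6 -1.  -6.9] toolx [-1.     0.002 -0.007] z [ 0.007  0.002 -1.   ] open 0.007
```

```bash
python3 -m pendant '[[1,[-6,0,0],[0,0,0]],[1,[-6,0,0],[0,0,0]],[1,[0,0,-20],[0,0,0]],[1,[0,0,-30],[0,0,0]],[1,[0,10,-20],[0,0,0]],[1,[0,30,0],[0,0,0]],[1,[0,35,0],[0,0,0]],[1,[0,35,0],[0,0,0]]]'
python3 -m pendant '[[1,[-10,35,0],[0,0,0]],[1,[-25,22,0],[0,0,0]],[1,[-30,8,0],[0,0,0]],[1,[-30,0,0],[0,0,0]],[1,[-25,0,0],[0,0,0]],[1,[-15,0,0],[0,0,0]],[1,[0,0,0],[0,0,0]]]'
python3 - <<'E'
from h import *
fx()
a=cams.snapshot("top")["img"][170:330,200:350];b=cams.snapshot("side")["img"][110:290,190:390]
cv2.imwrite("pics/c5.png",np.hstack([cv2.resize(i,(int(i.shape[1]*480/i.shape[0])*7//10,336),interpolation=2)for i in(a,b)])[:,:,::-1])
E
```

```text
clock: 12.62
tool_pos: [0.4393, 0.2963, 0.1326]
eef_rot: [-0.107, 0.994, -0.001, -0.001]
contact_force: [0.2, -0.3, -0.2]
opening: 0.009
finger_force: 0.0
clock: 13.5
tool_pos: [0.5586, 0.3875, 0.1319]
eef_rot: [-0.106, 0.994, -0.001, -0.001]
contact_force: [-0.7, 0.1, 0.3]
opening: 0.008
finger_force: 0.0
13.5 tcp fixture mm [  5.9 175.  131.9] F [-0.7  0.3  0.3] toolx [-1.     0.002  0.002] z [-0.002 -0.001 -1.   ] open 0.008
```

View pics/c5.png

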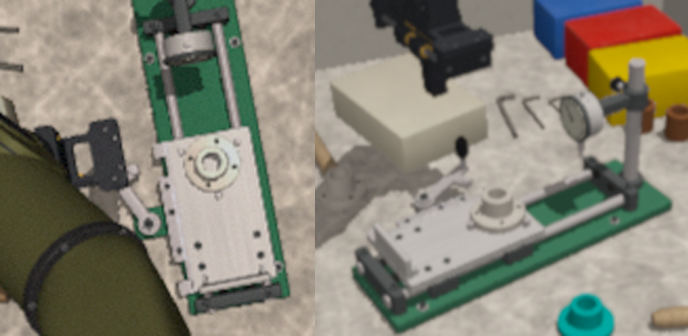

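```bash
python3 - <<'E'
from h import *
T=cams.snapshot("top");S=cams.snapshot("side")
c,n=np.cos(FP[2]),np.sin(FP[2]);M=np.array([[c,n,0],[-n,c,0],[0,0,1]])
# near-right top corner of block: top (218,271); side crop c3 (148,313)->/2.5+(180,60)
w=tri([ray(T,(217,270)),ray(S,(180+148/2.5,60+313/2.5))]);print(w,M@(w-np.r_[FP[:2],0]))
for p in((205,217),(217,270)):
  w=onz(T,p,.05);print(M@(w-np.r_[FP[:2],0]))
E
```

```text
[0.51792805 0.41066195 0.05665015] [-0.02883032  0.20626172  0.05665015]
[0.10043393 0.21320972 0.05      ]
[-0.02961017  0.20801823  0.05      ]
```

```bash
python3 -m pendant '[[1,[-4,-8,0],[0,0,0]],[1,[-3,0,15],[0,0,0]],[1,[0,0,20],[0,0,0]],[1,[0,0,14],[0,0,0]],[1,[0,0,10],[0,0,0]],[1,[0,0,0],[0,0,0]]]'
python3 -m pendant '[[1,[0,-5,0],[0,0,0]],[1,[0,-6,0],[0,0,0]],[1,[0,-6,0],[0,0,0]],[1,[0,-5,0],[0,0,0]],[1,[0,-5,0],[0,0,0]],[1,[0,-5,0],[0,0,0]],[1,[0,-5,0],[0,0,0]],[1,[0,-5,0],[0,0,0]]]'
python3 -c "from h import *;fx()"
```

```text
clock: 14.45
tool_pos: [0.5664, 0.382, 0.0725]
eef_rot: [-0.107, 0.994, -0.0, -0.001]
contact_force: [0.0, 0.2, 0.3]
opening: 0.007
finger_force: 0.0
clock: 15.45
tool_pos: [0.576, 0.3409, 0.0737]
eef_rot: [-0.107, 0.994, 0.0, -0.0]
contact_force: [1.2, 1.2, 0.1]
opening: 0.009
finger_force: 0.6
15.45 tcp fixture mm [ 13.  125.7  73.7] F [1.5 0.9 0.1] toolx [-1.  0.  0.] z [-0.  0. -1.] open 0.009
```

```bash
python3 -m pendant '[[1,[0,-3,0],[0,0,0]],[1,[0,-3,0],[0,0,0]],[1,[0,-3,0],[0,0,0]],[1,[0,-2,0],[0,0,0]],[1,[0,-2,0],[0,0,0]],[1,[0,-1,0],[0,0,0]],[1,[0,-1,0],[0,0,0]],[1,[0,0,0],[0,0,0]]]'
python3 -c "from h import *;fx()"
```

```text
clock: 16.45
tool_pos: [0.5792, 0.3264, 0.0737]
eef_rot: [-0.107, 0.994, -0.0, -0.0]
contact_force: [-0.4, 0.5, 0.7]
opening: 0.002
finger_force: 0.3
16.45 tcp fixture mm [ 13.  110.9  73.7] F [-0.3  0.5  0.7] toolx [-1.     0.001  0.   ] z [-0. -0. -1.] open 0.002
```

Continue in 1 mm steps until it bears on the closed stop.

```bash
python3 -m pendant '[[1,[0,-1,0],[0,0,0]],[1,[0,-1,0],[0,0,0]],[1,[0,-1,0],[0,0,0]],[1,[0,0,0],[0,0,0]]]'
python3 -m pendant '[[1,[0,-1,0],[0,0,0]],[1,[0,-1,0],[0,0,0]],[1,[0,0,0],[0,0,0]]]'
python3 -c "from h import *;fx()"
```

```text
clock: 16.95
tool_pos: [0.5794, 0.3254, 0.0739]
eef_rot: [-0.108, 0.994, 0.001, 0.0]
contact_force: [-0.2, 5.9, -1.5]
opening: 0.008
finger_force: 2.5
clock: 17.32
tool_pos: [0.5794, 0.3253, 0.074]
eef_rot: [-0.108, 0.994, 0.003, 0.0]
contact_force: [-0.4, 7.9, -1.7]
opening: 0.006
finger_force: 3.7
17.32 tcp fixture mm [ 13.  109.7  74. ] F [ 1.3  7.8 -1.7] toolx [-1.    -0.001 -0.001] z [ 0.001  0.005 -1.   ] open 0.006
```

```bash
python3 -m pendant '[[1,[0,6,0],[0,0,0]],[1,[0,15,0],[0,0,0]],[1,[0,15,0],[0,0,0]],[1,[0,5,-20],[0,0,0]],[1,[0,0,-40],[0,0,0]],[1,[0,20,-30],[0,0,0]],[1,[0,40,0],[0,0,0]],[1,[0,40,0],[0,0,0]]]'
python3 -m pendant '[[1,[0,40,0],[0,0,0]],[1,[0,30,0],[0,0,0]],[1,[0,0,0],[0,0,0]],[1,[0,0,0],[0,0,0]]]'
python3 - <<'E'
from h import *
fx()
a=cams.snapshot("top")["img"][170:330,220:350];b=cams.snapshot("side")["img"][150:290,200:390]
cv2.imwrite("pics/c6.png",np.hstack([cv2.resize(i,(int(i.shape[1]*420/i.shape[0])*8//10,336),interpolation=2)for i in(a,b)])[:,:,::-1])
E
```

```text
clock: 18.32
tool_pos: [0.5508, 0.4605, 0.1663]
eef_rot: [-0.106, 0.994, 0.001, 0.001]
contact_force: [-0.1, -0.1, -1.2]
opening: 0.005
finger_force: 0.0
clock: 18.82
tool_pos: [0.5363, 0.5264, 0.1645]
eef_rot: [-0.107, 0.994, -0.001, 0.001]
contact_force: [0.4, -0.4, 0.1]
opening: 0.002
finger_force: 0.0
18.82 tcp fixture mm [ 13.9 315.4 164.5] F [ 0.3 -0.5  0.1] toolx [-1.     0.001 -0.001] z [ 0.001 -0.001 -1.   ] open 0.002
```

View pics/c6.png

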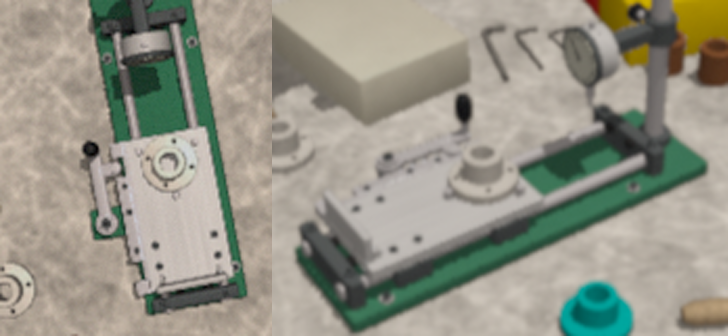

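The picture shows the latch arm back along the rails, with the knob at (90,148) and the pin in the notch. The carriage is at the front block and the flange is seated.

```bash
python3 -c "from plant import r;print(r.finish_job())"
```

```text
the job is handed in; nothing more can be done
None
```

The carriage is out at its front stop, the latch is closed with its pin in the loading notch, and the flange is still seated in its nest. I handed the job in at about 19 s, with no verdict returned.

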